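# Flip the empty bin's stock flag to red

## Robot

A 6-joint arm with a two-finger parallel gripper is mounted at the origin on the work surface. World frame = base frame: x ahead of the robot, y to its left, z up, the work surface at z = 0. Lengths are in m, angles in degrees, forces in N, time in s.
With the tool pointing down it reaches from about 0.375 to 0.75 m from the base axis. Payload 9 kg.
Tool frame: the origin (TCP) lies where the fingers leave the gripper's body, on its centre line; the fingertips stand 73 mm ahead of it and the grasp point (between the pads) lies 54 mm ahead of it (robot.tip_reach is the distance from the TCP to the fingertips, in m); z points along the fingers, y is the line along which they close (so a half turn about z gives the same grasp; the last joint's range is limited). The gripper opens to 85 mm and grips with 20 to 120 N. Pads are 22 mm wide; open, the fingers measure 114 mm over their backs; the gripper's body (76 mm by 85 mm) begins 54 mm behind the grasp point. The pads swing forward as they close: fully open they stand 13 mm farther back than shut.
Start: joints at [-80.197, 5.964, 5.575, 89.605, 0, 77.527], TCP at [0.227, -0.555, 0.304] pointing down, gripper open.
Joint ranges: [-171.21, 171.21], [-48.23, 106.86], [-62.78, 66.21], [-105.2, 120.99], [-86.42, 89.51], [-180, 180]. Speed limits (degrees/s): [127.2, 127.2, 147.25, 180, 180, 180].

## Interface

Orientations are given as [roll, pitch, yaw] about the fixed x, y, z axes, in that order (R = Rz(yaw) Ry(pitch) Rx(roll)).
In Python, from plant import robot gives the robot as it stands. Calls block until the motion is done:
- robot.move_pose(position, orientation): joint-space move of the TCP to a pose.
- robot.line_to(position, vel=0.15, rotation=None, guard=None): straight line of the TCP; rotation=None keeps the orientation; vel is the mean speed in m/s. With guard (N) it stops when the force on the tool has changed by that much, and returns True; else False.
- robot.goto_joints(angles): joint-space move.
- robot.set_gripper(opening): finger opening in m; the grip force is fixed at half the most; returns when the fingers have stopped.
- robot.pause(seconds).
- robot.ik(position, orientation): joint angles nearest the present ones, or None.
- robot.observe(): the state.
- robot.grab_frame(name): name is "side" or "top" or "wrist"; returns the picture (384x512x3 uint8, blue, green, red); there is no depth.
- robot.get_calibration(name): a dict with "vertical_fov" (degrees; the focal length in pixels is half the picture's height over the tangent of half this angle, whatever the lens; pixels are square), "cx", "cy" (the principal point, pixels), "k1" (the pictures are not rectified: a ray, as slopes to the right and down, at radius r is drawn at 1 + k1 r^2 times it, then the intrinsics apply), "rvec" (rotation vector, rad) and "tvec" (3), from world to camera coordinates, as OpenCV has them. Camera axes: x right, y down, z forward; pixel columns grow to the right and rows downward; lengths in m; the calibration is good to about 2 mm. A picture is of the moment at which its call begins: read the wrist's pose just before it. get_calibration takes no time and is no camera call; for the wrist camera it gives the pose at the moment of the call.
A pose or a line that the arm cannot do raises robot.IKError and nothing moves.
- robot.job_done(): hands the job in; it is judged then, once.
The state is a dict: "time": time; "q": joint angles; "qvel": joint speeds; "joint_torque": joint torques, N m; "tool_pos": TCP position; "tcp_rot": TCP orientation; "ft_force": force on the tool from outside, world axes, zero at the start; "torque": the same for the moment, N m; "gripper_width": finger opening in m; "gripper_force": force on a finger pad.
Only numpy, scipy, OpenCV 4.12 (cv2) and the standard library are available. Lean on these libraries where they do the work, as an engineer would, in place of code of your own. Each camera call takes 0.05 s, during which the arm holds its last target. There are 200 camera calls.

## Task

One of the three blue bins has run empty, but its flag still shows green. With the fingers, push that flag's leaf up by its bent-up tab and swing it gently over its hinge until it lies flat on the rear half of its board and the flag is all red; only push it, do not clamp it. Leave the other two flags as they are, and do not shift or knock over the sleeve and the collet standing beside the flag.

Things in the scene. Friction and masses are not known exactly. Their poses are not given: they have to be found in the camera images.
- bin_empty: fixed seat of the EMPTY blue bin; origin on the bench under the flag's hinge, x from the flag back to the bin, y left, z up. Bin 160 x 102 x 75 mm (x, y, z), centre at x +172 mm. In front, a marker board 120 (x, centred on the hinge) x 90 x 3 mm on a post 30 x 40 mm under its middle and a foot strip 50 mm wide; the board is level. Its front half red, rear half green
- empty_hinge (a point): middle of the hinge axis (along the seat's y) of the empty bin's flag, 100 mm above the bench. The axis lies in the leaf's mid-plane and 6 mm above the board's underside. Leaf: 4 mm plate, 80 wide, flat for 70.5 mm from the axis (10.5 mm past the board's edge), then the tab; one face green, the other red, 45 g. Leaf to the front: all shows green (stocked); over to the rear: all red (reorder)
- empty_tab (a point): middle of the outer edge of the finger tab of the empty bin's flag. The tab is the leaf's last 22 mm, 60 wide, 4 thick, bent 60 degrees towards the leaf's green face: while green shows it rises, leaning out to the robot, its edge 81 mm in front of the hinge axis and 19 mm above it, with open air below tab and leaf edge down to the bench (98 mm)
- flag_empty (a joint): flag leaf of the empty bin, rad: 0 = flat on the front half of its board (green showing), 1.57 = square off the board, 3.14 = flat on the rear half (red showing); stops at both ends. Stiff friction hinge (0.035 N m): the leaf stays at whatever angle it is left and does not fall by itself. Starts at 0 to 0.2
- bin_sleeves: fixed seat of the bin full of black turned sleeves, with a flag of its own; same build, sizes and axes as bin_empty
- sleeves_tab (a point): middle of the outer edge of the finger tab of the flag on the bin full of black turned sleeves; leave alone
- bin_collets: fixed seat of the bin full of copper-coloured collets, with a flag of its own; same build, sizes and axes as bin_empty
- collets_tab (a point): middle of the outer edge of the finger tab of the flag on the bin full of copper-coloured collets; leave alone
- sleeve: loose black steel sleeve standing on the bench about 105 mm to the left (+y) of the empty bin's hinge; 36 diameter, 22 bore, 48 high (mm), 0.22 kg; origin at the centre of its underside, z up its axis
- collet: loose copper-coloured collet standing on the bench about 105 mm to the right (-y) of the empty bin's hinge; 32 largest diameter, 20 at the foot, 50 high (mm), 0.16 kg; origin at the centre of its underside, z up its axis

How it is judged:
By the outcome, as a careful person would: the job done as asked, in the order asked, and still so for the second after the job is handed in, with the robot touching nothing.
It also fails if it takes over 43 s, if anything falls off the work surface, if the arm or the gripper's body presses on something with over 40 N, if the wrist force passes 120 N, or if a joint passes its speed limit or range.

## Working session

There is one attempt and no reset: what is moved stays moved. The work goes in short steps, each a Python script; the robot and the scene stay as the last script left them, time stands still between calls to the robot, and variables do not carry over. Pictures are saved under pics/ and viewed, at most 10 in all, crops included, and the job is handed in when it is done.

```bash
mkdir -p pics
cat > h.py <<'E'
import numpy as np, cv2
from plant import robot
def ray(c,px):
    f=192/np.tan(np.radians(c["vertical_fov"]/2))
    d=(np.array(px,float)-[c["cx"],c["cy"]])/f
    u=d.copy()
    for _ in range(20): u=d/(1+c["k1"]*(u@u))
    R=cv2.Rodrigues(np.array(c["rvec"],float))[0]; t=np.array(c["tvec"],float).ravel()
    return -R.T@t, R.T@np.array([u[0],u[1],1])
def onz(c,px,z):
    o,d=ray(c,px); return o+d*(z-o[2])/d[2]
E
python3 - <<'E'
from h import *
ims=[robot.grab_frame(n) for n in("top","side")]
for n,i in zip(("top","side"),ims):
    cv2.imwrite(f"pics/{n}0.png",i); c=robot.get_calibration(n); print(n,c,ray(c,(256,192)))
print(robot.observe()["time"])
E
```

```text
top {'vertical_fov': 46.66691707345536, 'cx': 257.7073071194381, 'cy': 185.0897517127823, 'k1': -0.09556135604150832, 'rvec': array([ 2.19059599, -2.15668311,  0.11959916]), 'tvec': array([-0.03711577,  0.57433348,  1.2494665 ])} (array([ 0.44573572, -0.01783457,  1.30130883]), array([ 0.08546695, -0.00448146, -0.99645927]))
side {'vertical_fov': 55.44057207910149, 'cx': 253.23438651515377, 'cy': 191.48649007346984, 'k1': 0.0334643609611402, 'rvec': array([ 2.18989322, -0.56469118,  0.27970499]), 'tvec': array([-0.49493732,  0.2256436 ,  0.60760308])} (array([ 0.26744889, -0.52988608,  0.55924173]), array([ 0.38911213,  0.67541383, -0.626472  ]))
0.1
```

View pics/top0.png

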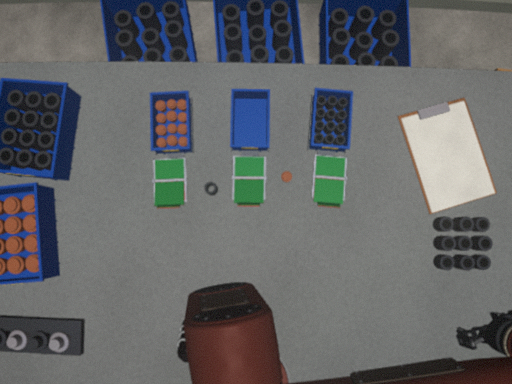

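View pics/side0.png

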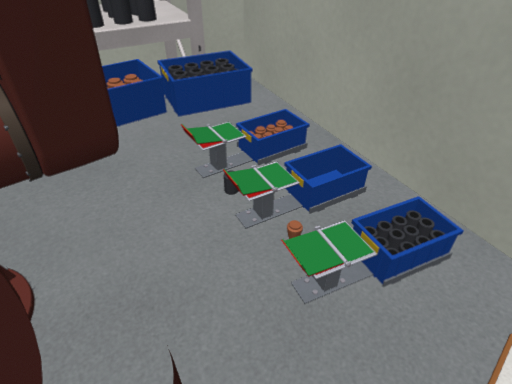

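The empty bin is the middle one. In the top view its flag is at about (249,180), the sleeve at (211,188) and the collet at (286,176). The side view shows the same layout, with the front leaf slightly raised. Next I'll measure the fixed rear half and plan the swing.

```bash
cat > m.py <<'E'
from h import *
im=robot.grab_frame("top"); c=robot.get_calibration("top")
b,g,r=[im[...,i].astype(int) for i in range(3)]
m=((g>b+40)&(g>r+40)).astype(np.uint8); m[:,:225]=0; m[:,275:]=0
n,l,s,ce=cv2.connectedComponentsWithStats(m)
for k in range(1,n):
    if s[k,4]<50: continue
    cn=cv2.findContours((l==k).astype(np.uint8),0,2)[0][0].reshape(-1,2)
    P=np.array([onz(c,p,.097 if ce[k][1]<178 else .1)[:2] for p in cn],np.float32)
    print(s[k],cv2.minAreaRect(P),cv2.boxPoints(cv2.minAreaRect(P)).round(4).tolist())
for p in((211,188),(286,176)): print(onz(c,p,.05))
E
python3 m.py
```

```text
[235 157  29  19 514] ((0.6200464367866516, -0.0030379444360733032), (0.04965634271502495, 0.07655181735754013), 0.9297640323638916) [[0.5946000218391418, 0.03480000048875809], [0.59579998254776, -0.04170000180602074], [0.6455000042915344, -0.04089999943971634], [0.6442999839782715, 0.035599999129772186]]
[234 180  29  23 640] ((0.5512226819992065, -0.0016089491546154022), (0.05984129384160042, 0.07579350471496582), 0.9085255265235901) [[0.5206999778747559, 0.03579999879002571], [0.5218999981880188, -0.03999999910593033], [0.5817000269889832, -0.039000000804662704], [0.5805000066757202, 0.03680000081658363]]
[0.56235016 0.10378584 0.05      ]
[ 0.59991824 -0.10778386  0.05      ]
```

```bash
cat >> h.py <<'E'
from scipy.spatial.transform import Rotation as Ro
H=np.array([.588,-.003,.100]); YAW=np.radians(1.0); SG=1
def pose(tip_x,tip_z,phi):
    """tip in the seat's x-z plane relative to hinge, tool phi deg below level -> TCP pos, rpy"""
    p=np.radians(phi); A=Ro.from_euler('z',YAW)
    t=np.array([np.cos(p),0,-np.sin(p)]); y=np.array([0,SG,0.])
    R=A*Ro.from_matrix(np.column_stack([np.cross(y,t),y,t]))
    return H+A.apply(np.array([tip_x,0,tip_z])-t*robot.tip_reach), R.as_euler('xyz',degrees=True)
def swing(th):
    a=np.radians(th); phi=20+45*th/180
    r=np.interp(th,[0,25,90,180],[.073,.069,.056,.060])
    p=np.radians(phi); u=np.array([np.sin(p),np.cos(p)])
    e=np.array([-np.cos(a),np.sin(a)]); n=np.array([-np.sin(a),-np.cos(a)])
    x=r*e+(.002+.011*abs(u@n))*n
    return (*x,phi)
E
python3 - <<'E'
import h; from h import *
print(robot.tip_reach)
for s in(1,-1):
    h.SG=s
    for q in[(-.15,.12,35),(-.12,-.03,20)]+[swing(t) for t in(-10,0,45,90,135,180)]:
        P=pose(*q); j=robot.ik(*P); print(s,np.round(q,3),P[0].round(3),None if j is None else np.round(j))
E
```

```text
0.0726
1 [-0.15  0.12 35.  ] [ 0.379 -0.007  0.262] None
1 [-0.12 -0.03 20.  ] [ 0.4   -0.006  0.095] None
1 [-0.07  -0.024 17.5  ] [ 0.449 -0.005  0.098] None
1 [-7.3e-02 -1.2e-02  2.0e+01] [ 0.447 -0.005  0.112] None
1 [-0.055  0.037 31.25 ] [ 0.471 -0.005  0.175] None
1 [-9.00e-03  5.60e-02  4.25e+01] [ 0.525 -0.004  0.205] None
1 [3.800e-02 4.400e-02 5.375e+01] [ 0.583 -0.003  0.202] [-18. -36. -48.  44.  11. -15.]
1 [6.0e-02 7.0e-03 6.5e+01] [ 0.617 -0.002  0.172] [-15. -16. -33.  49.   7. -14.]
-1 [-0.15  0.12 35.  ] [ 0.379 -0.007  0.262] None
-1 [-0.12 -0.03 20.  ] [ 0.4   -0.006  0.095] None
-1 [-0.07  -0.024 17.5  ] [ 0.449 -0.005  0.098] None
-1 [-7.3e-02 -1.2e-02  2.0e+01] [ 0.447 -0.005  0.112] None
-1 [-0.055  0.037 31.25 ] [ 0.471 -0.005  0.175] None
-1 [-9.00e-03  5.60e-02  4.25e+01] [ 0.525 -0.004  0.205] None
-1 [3.800e-02 4.400e-02 5.375e+01] [ 0.583 -0.003  0.202] [-18. -36. -48.  44.  11. 165.]
-1 [6.0e-02 7.0e-03 6.5e+01] [ 0.617 -0.002  0.172] [-15. -16. -33.  49.   7. 166.]
```

Run:
```python
from h import *
def P(tip,az,phi,roll):
    R=Ro.from_euler('ZY',[az,90+phi],degrees=True)*Ro.from_euler('z',roll,degrees=True)
    return H+np.array(tip)-R.apply([0,0,robot.tip_reach]),R.as_euler('xyz',degrees=True)
for th in(0,60,120,180):
    x,z,_=swing(th)
    for az in(0,30,60,90,-30,-60,-90,180):
        s=''
        for phi in(0,10,20,30,40,50,60,70):
            ok=[r for r in(0,90,180,-90) if robot.ik(*P((x,0,z),az,phi,r)) is not None]
            s+=f' {phi}:{ok}' if ok else ''
        print(th,az,s)
print(np.round(robot.ik(*P((-.073,0,-.012),90,30,90)) or 0)) if robot.ik(*P((-.073,0,-.012),90,30,90)) is not None else 0
```

```text
0 0  70:[0, 90, 180, -90]
0 30  60:[0, 90, 180, -90] 70:[0, 90, 180, -90]
0 60  10:[0, 90, 180, -90] 20:[0, 90, 180, -90] 30:[0, 90, 180, -90] 40:[0, 90, 180, -90] 50:[0, 90, 180, -90] 60:[0, 90, 180, -90] 70:[0, 90, 180, -90]
0 90  20:[0, 90, 180, -90] 30:[0, 90, 180, -90] 40:[0, 90, 180, -90] 50:[0, 90, 180, -90] 60:[0, 90, 180, -90] 70:[0, 90, 180, -90]
0 -30  60:[0, 90, 180, -90] 70:[0, 90, 180, -90]
0 -60  0:[0, 90, 180, -90] 10:[0, 90, 180, -90] 20:[0, 90, 180, -90] 30:[0, 90, 180, -90] 40:[0, 90, 180, -90] 50:[0, 90, 180, -90] 60:[0, 90, 180, -90] 70:[0, 90, 180, -90]
0 -90  10:[0, 90, 180, -90] 20:[0, 90, 180, -90] 30:[0, 90, 180, -90] 40:[0, 90, 180, -90] 50:[0, 90, 180, -90] 60:[0, 90, 180, -90] 70:[0, 90, 180, -90]
0 180  50:[0, 90, 180, -90] 60:[0, 90, 180, -90] 70:[0, 90, 180, -90]
60 0  60:[0, 90, 180, -90] 70:[0, 90, 180, -90]
60 30  50:[0, 90, 180, -90] 60:[0, 90, 180, -90] 70:[0, 90, 180, -90]
60 60  10:[0, 90, 180, -90] 20:[0, 90, 180, -90] 30:[0, 90, 180, -90] 40:[0, 90, 180, -90] 50:[0, 90, 180, -90] 60:[0, 90, 180, -90] 70:[0, 90, 180, -90]
60 90  30:[0, 90, 180,
[... 1921 characters left out ...]
, -90] 50:[0, 90, 180, -90] 60:[0, 90, 180, -90] 70:[0, 90, 180, -90]
180 -60  0:[0, 90, 180, -90] 10:[0, 90, 180, -90] 20:[0, 90, 180, -90] 30:[0, 90, 180, -90] 40:[0, 90, 180, -90] 50:[0, 90, 180, -90] 60:[0, 90, 180, -90] 70:[0, 90, 180, -90]
180 -90  10:[0, 90, 180, -90] 20:[0, 90, 180, -90] 30:[0, 90, 180, -90] 40:[0, 90, 180, -90] 50:[0, 90, 180, -90] 60:[0, 90, 180, -90] 70:[0, 90, 180, -90]
180 180  70:[0, 90, 180, -90]<sys>:0: UserWarning: Gimbal lock detected. Setting third angle to zero since it is not possible to uniquely determine all angles.
Traceback (most recent call last):
ValueError: The truth value of an array with more than one element is ambiguous. Use a.any() or a.all()
```

```bash
cat >> h.py <<'E'
ROLL=0
def tool(az,phi):
    return Ro.from_euler('z',YAW)*Ro.from_euler('ZY',[az,90+phi],degrees=True)*Ro.from_euler('z',ROLL,degrees=True)
def pose2(tip,az,phi):
    R=tool(az,phi); A=Ro.from_euler('z',YAW)
    return H+A.apply(tip)-R.apply([0,0,robot.tip_reach]), R.as_euler('xyz',degrees=True)
def swing2(th,extra=0.):
    az=np.interp(th,[0,60,180],[60,60,45]); phi=np.interp(th,[0,60,180],[20,22,45]); a=np.radians(th)
    u,v,t=(Ro.from_euler('z',-YAW)*tool(az,phi)).as_matrix().T
    if ROLL%180: u,v=v,u
    r=np.interp(th,[0,20,60,180],[.078,.074,.064,.058])
    e=np.array([-np.cos(a),0,np.sin(a)]); n=np.array([-np.sin(a),0,-np.cos(a)])
    d=.002+.011*abs(u@n)+.0145*abs(v@n)
    if t@n>0 and r<.0705: d+=t@n*(.0705-r)/max(-t@e,.2)
    return r*e+(d+extra)*n,az,phi
PRE=[((-.17,-.04,.12),60,20),((-.15,-.02,-.03),60,20),((-.078,0,-.03),60,20)]
E
python3 - <<'E'
import h; from h import *
q0=np.array(robot.observe()["q"])
for R in(0,180):
    h.ROLL=R; print(R)
    for p in PRE+[swing2(t) for t in(0,20,45,90,135,180)]+[((.05,0,.1),45,45)]:
        P=pose2(*p); j=robot.ik(*P); print(np.round(p[0],3),P[0].round(3),None if j is None else np.round(j))
E
```

```text
0
[-0.17 -0.04  0.12] [ 0.386 -0.106  0.245] [ -65.    1.  -29.  118.   49. -155.]
[-0.15 -0.02 -0.03] [ 0.405 -0.085  0.095] [ -61.   15.  -31.   99.   53. -151.]
[-0.078  0.    -0.03 ] [ 0.477 -0.064  0.095] [ -51.   17.  -26.   92.   61. -140.]
[-0.078  0.    -0.012] [ 0.477 -0.064  0.112] [ -51.   15.  -26.   94.   61. -140.]
[-0.075  0.     0.01 ] [ 0.48  -0.064  0.135] [ -51.   12.  -26.   95.   60. -138.]
[-0.062  0.     0.034] [ 0.494 -0.063  0.161] [ -49.   10.  -25.   96.   61. -135.]
[-0.017  0.     0.062] [ 0.536 -0.057  0.196] [ -44.   -0.  -26.   84.   60. -113.]
[0.033 0.    0.052] [ 0.585 -0.048  0.195] [-37.  -7. -29.  67.  54. -88.]
[0.058 0.    0.01 ] [ 0.61  -0.039  0.161] [-32.  -8. -31.  55.  44. -73.]
[0.05 0.   0.1 ] [ 0.602 -0.039  0.251] [-32. -13. -26.  66.  44. -74.]
180
[-0.17 -0.04  0.12] [ 0.386 -0.106  0.245] [-65.   1. -29. 118.  49.  25.]
[-0.15 -0.02 -0.03] [ 0.405 -0.085  0.095] [-61.  15. -31.  99.  53.  29.]
[-0.078  0.    -0.03 ] [ 0.477 -0.064  0.095] [-51.  17. -26.  92.  61.  40.]
[-0.078  0.    -0.012] [ 0.477 -0.064  0.112] [-51.  15. -26.  94.  61.  40.]
[-0.075  0.     0.01 ] [ 0.48  -0.064  0.135] [-51.  12. -26.  95.  60.  42.]
[-0.062  0.     0.034] [ 0.494 -0.063  0.161] [-49.  10. -25.  96.  61.  45.]
[-0.017  0.     0.062] [ 0.536 -0.057  0.196] [-44.  -0. -26.  84.  60.  67.]
[0.033 0.    0.052] [ 0.585 -0.048  0.195] [-37.  -7. -29.  67.  54.  92.]
[0.058 0.    0.01 ] [ 0.61  -0.039  0.161] [-32.  -8. -31.  55.  44. 107.]
[0.05 0.   0.1 ] [ 0.602 -0.039  0.251] [-32. -13. -26.  66.  44. 106.]
```

```bash
sed -i 's/^ROLL=0/ROLL=180/' h.py
python3 - <<'E'
from h import *
robot.set_gripper(0)
robot.move_pose(*pose2(*PRE[0]))
w=robot.grab_frame("wrist"); cv2.imwrite("pics/w1.png",w)
for p in PRE[1:]:
    print(robot.line_to(pose2(*p)[0],vel=.08,guard=10))
s=robot.grab_frame("side"); cv2.imwrite("pics/s1.png",cv2.resize(s[100:300,130:430],None,fx=2,fy=2))
o=robot.observe(); print(o["time"],o["ft_force"],o["tool_pos"],o["gripper_width"])
E
```

```text
False
False
6.0667 [ 0.00195179  0.40923559 -0.48451434] [ 0.47670357 -0.06415366  0.09475789] -4.6563589903984474e-05
```

View pics/s1.png

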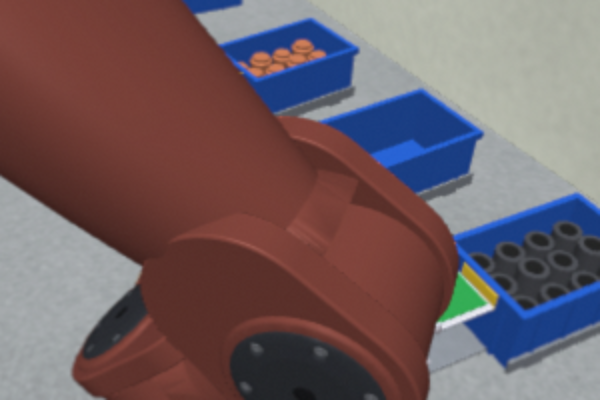

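View pics/w1.png

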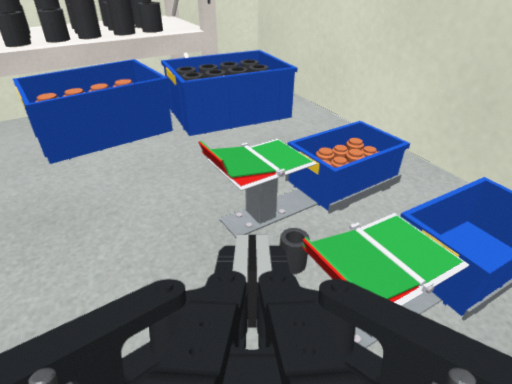

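The side view is now blocked by the arm. The wrist view from the pre-pose shows the green leaf and its tab edge at about (305,245) to (375,300), lying nearly flat, with the sleeve clear at (293,250). I'll lift now.

```bash
cat > go.py <<'E'
import sys; from h import *
a,b,step=map(float,sys.argv[1:4])
for th in np.arange(a,b+.1,step):
    p,o=pose2(*swing2(th))
    hit=robot.line_to(p,vel=.05,rotation=o,guard=10)
    if hit: print("guard at",th); break
st=robot.observe(); print(st["time"],st["ft_force"],st["tool_pos"],p)
cv2.imwrite(sys.argv[4],robot.grab_frame("wrist"))
cv2.imwrite(sys.argv[4].replace("w","t"),robot.grab_frame("top"))
E
python3 go.py 0 45 15 pics/w2.png
```

```text
8.0583 [ 0.20536422 -0.08261162 -0.38020346] [ 0.49370043 -0.06316378  0.16093081] [ 0.49353677 -0.06315633  0.1606964 ]
```

View pics/w2.png

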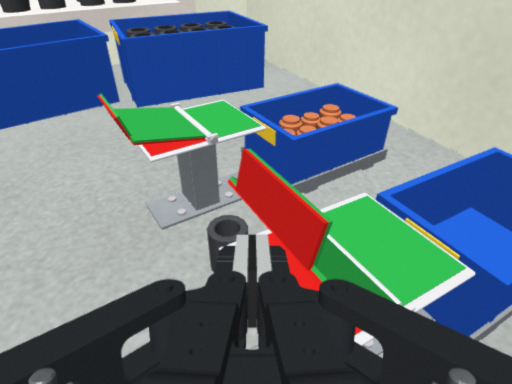

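The leaf is raised about 45°: its red tab runs from about (240,165) to (325,250), the fingers are behind it, and the sleeve is untouched at (228,235). I'll continue the swing.

```bash
python3 go.py 57 165 12 pics/w3.png
```

```text
12.4083 [ 0.80879768  0.11569312 -0.4834319 ] [ 0.60545567 -0.04187965  0.17489705] [ 0.60569426 -0.04199754  0.17483077]
```

View pics/w3.png

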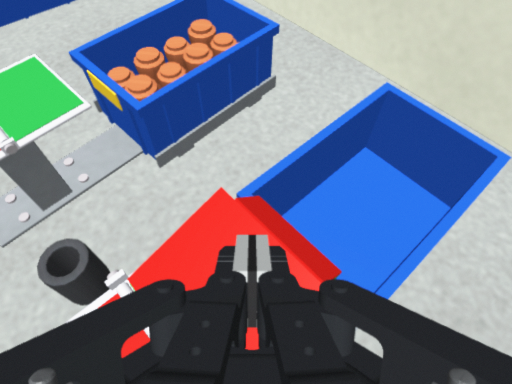

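The leaf is over and nearly down, with its red face up at about (230,240) and the sleeve standing at (72,268). Next I'll press it home with a guard and retract.

Run:
```python
from h import *
for th,ex in((172,0),(180,0),(180,-.012)):
    p,o=pose2(*swing2(th,ex)); hit=robot.line_to(p,vel=.025,rotation=o,guard=5)
    print(th,hit,np.round(robot.observe()["ft_force"],2),np.round(robot.observe()["tool_pos"],4),p.round(4))
    if hit: break
q=np.array(robot.observe()["tool_pos"])
robot.line_to(q+[0,0,.10],vel=.08)
robot.line_to(q+[-.17,-.10,.12],vel=.15)
cv2.imwrite("pics/w4.png",robot.grab_frame("wrist"))
cv2.imwrite("pics/t4.png",cv2.resize(robot.grab_frame("top")[70:270,120:380],None,fx=3,fy=3))
print(robot.observe()["time"])
```

```text
172 False [0.01 1.   0.41] [ 0.6083 -0.0403  0.1685] [ 0.6084 -0.0406  0.1686]
180 False [-0.31 -1.05 -0.24] [ 0.6102 -0.0387  0.161 ] [ 0.6103 -0.0389  0.1611]
180 True [-1.06 -0.08  5.16] [ 0.6108 -0.039   0.1589] [ 0.6103 -0.0389  0.1491]
16.6667
```

View pics/w4.png

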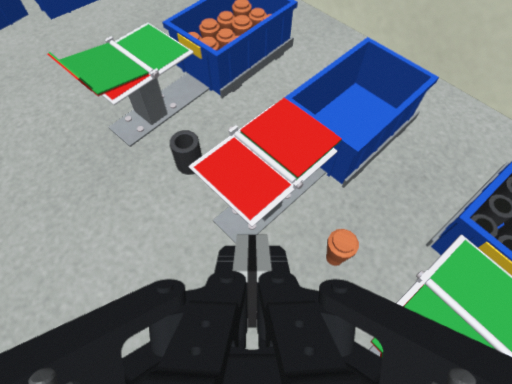

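View pics/t4.png

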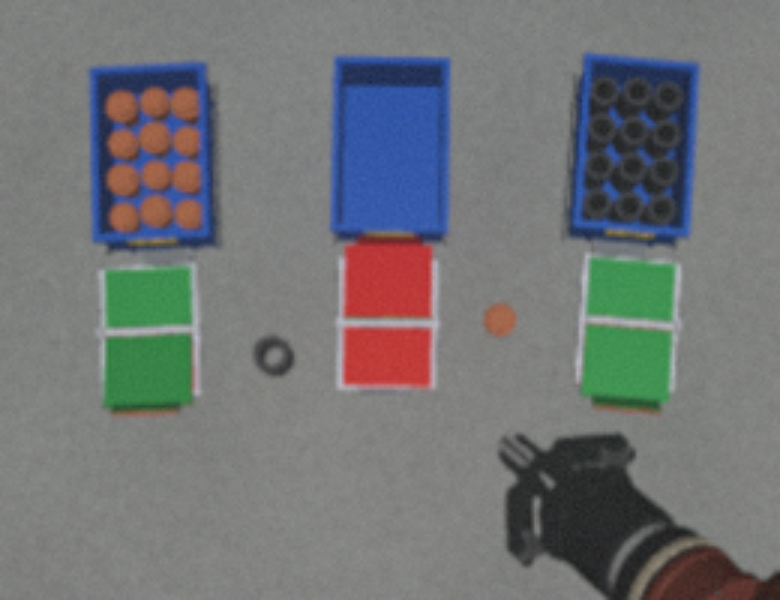

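The middle flag is all red and lies flat (crop: (388,318)). The sleeve at (273,356) and the collet at (500,320) are standing, the other two flags are still green, and the arm is clear of everything.

```bash
python3 -c "
from plant import robot
print(robot.job_done())"
```

```text
the job is handed in; nothing more can be done
None
```

The empty (middle) bin's flag was pushed over onto the rear half of its board and now shows all red. The other two flags still show green, the sleeve and collet are still standing in place, and I handed the job in at about 17 s on the robot's clock.

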